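# Shift the gearshift unit from second to third for its next measurement

### The arm

A 6-joint arm with a two-finger parallel gripper is mounted at the origin on the work surface. World frame = base frame: x ahead of the robot, y to its left, z up, the work surface at z = 0. Lengths are in m, angles in rad, forces in N, time in s.
With the tool pointing down it reaches from about 0.25 to 0.775 m from the base axis. Payload 4 kg.
Tool frame: the origin (TCP) lies midway between the tips of the shut fingers; the grasp point (between the pads) lies 19 mm behind it (robot.tcp_to_grasp is the distance from the TCP to the grasp point, in m); x points along the fingers, y is the direction in which the jaws open and shut, and the axes are right-handed (so a half turn about x gives the same grasp; the last joint's range is limited). The gripper opens to 94 mm and grips with 3 to 60 N. Pads are 16 mm wide; open, the fingers measure 119 mm over their backs; the gripper's body (75 mm by 177 mm) begins 78 mm behind the grasp point.
Start: joints at [1, 0.087, 1.371, -0, 1.684, -0.103], TCP at [0.248, 0.491, 0.206] pointing down, gripper open.
Joint ranges: [-3.1, 3.1], [-0.76, 2.03], [0.27, 2.55], [-1.08, 4.22], [0.17, 2.65], [-2.57, 2.57]. Speed limits (rad/s): [2.79, 2.79, 3.14, 3.14, 3.14, 3.14].

### API

Orientations are given as [roll, pitch, yaw] about the fixed x, y, z axes, in that order (R = Rz(yaw) Ry(pitch) Rx(roll)).
In Python, from bench import robot gives the robot as it stands.
- The arm moves only by the tool send_rows, never from a script. Its argument "increments" is a list of rows, each a list of 5 numbers: the opening, from -1 (shut) to 1 (fully open), so that 0 is half open, then the shift along the tool's x, y, z in m, then the turn about the tool's x in rad. In form: [[hand, tx, ty, tz, roll], ...]. A call has 1 to 5 rows; each row is the pose to reach, as a shift and turn from the pose commanded when the call began, along the tool's axes at that moment; what a row does not reach only later rows make up. A row lasts 1/12 s, in which the tool goes at most 41.7 mm and 7.16 degrees, less where a joint would pass 70% of its speed; a pose out of reach is approached as far as the arm can. A call with a gripper value outside its range is refused whole. The fingers move at their own pace and stop on an object; the grip force is fixed at half the most. Time passes only in rows, so rows that repeat a pose let the fingers close. It gives the time, the measured TCP pose, the force and the opening at its end, in the units of the state.
- robot.get_obs(): the state, without advancing time (a new reading comes with each control period).
- robot.snapshot(name): name is "scene" or "top" or "wrist"; returns a dict with "image" (400x640x3 uint8, red, green, blue), "intrinsics" (3x3 intrinsics, pixels), "world_from_camera" (4x4, takes a point from camera to world coordinates). Camera axes: x right, y down, z forward; pixel columns grow to the right and rows downward; lengths in m; the calibration is good to about 2 mm. A picture is of the moment at which its call begins. There is no depth.
- robot.close_job(): hands the job in, once; it reports no verdict.
The state is a dict: "time": time; "joint_positions": joint angles; "qvel": joint speeds; "joint_torque": joint torques, N m; "tool_pos": TCP position; "ee_rot": TCP orientation; "wrist_force": force on the tool from outside, world axes, zero at the start; "wrist_torque": the same for the moment, N m; "width": finger opening in m.
Only numpy, scipy, OpenCV 4.12 (cv2) and the standard library are available. Lean on these libraries where they do the work, as an engineer would, in place of code of your own. Each camera call takes 0.05 s, during which the arm holds its last target.

### The job

The gearshift unit bolted to the inspection table has been measured in second (left-hand lane of its H-shaped gate, back towards you) and is now wanted in third. Pushing the knob gently with the fingertips or the outside of the fingers, never taking it between them, bring the lever forward to neutral, across into the right-hand lane and then forward, away from you, fully home in the third slot, and leave it there. Do not force it against the gate, and leave the gauges lying around the unit where they are.

Things in the scene. Friction and masses are not known exactly. Their poses are not given: they have to be found in the camera images.
- shifter: Gearshift unit bolted to the table: aluminium plate 240 (x) by 180 (y) by 15 mm, on it a grey cast frame 136 by 108 mm with a steel gate plate on top, and a lever with a black knob standing out of the gate. Origin: centre of the underside, at table height. x points forward (away from the robot; the unit is turned up to 0.35 rad either way), y to the left lane, z up.
- gate (a point): Centre of the top of the gate plate (100 by 88 mm, 5 mm thick), 120.5 mm over the table. Cut in it is an H of slots 16 mm wide: a cross channel (neutral) along y through this point and two lanes along x, 14.7 mm left and right of it, ending 27.5 mm forward and back. First is left forward, second left back, third right forward, fourth right back. The tongues between lanes have round ends.
- pivot (a point): The fixed point about which the lever tips, 58 mm above the unit's origin. The lever is a steel shaft 11 mm thick. The gate is solid: the shaft crosses between the lanes only in neutral (shift within about 0.03 rad of 0; up to about 0.08 rad off, the round tongue ends still guide it in).
- third_slot (a point): Fixed point of the gate plate's top: where the lever's shaft stands when it is fully home in third (20.5 mm forward and 14.7 mm right of the gate's centre).
- knob (a point): Centre of the black gear knob: round, pear-like, 47 mm across at its widest (2 mm above this point), reaching from 28 mm below this point to 22 mm above it; 155 mm from the pivot along the lever, so 213 mm above the table with the lever upright and about 201 mm in a gear. Some 60 mm of bare shaft show between knob and gate.
- shift (a joint): Lever forward and back, rad: 0 in neutral, +0.32 fully forward (first or third, at the stop), -0.32 fully back (second or fourth). Knob centre in the unit's frame: x = 155 mm * sin(shift), y = -155 mm * cos(shift) * sin(select), z = 58 mm + 155 mm * cos(shift) * cos(select). It starts in second, -0.31 to -0.16. No spring: friction (about 3 N at the knob) holds it where it is left.
- select (a joint): Lever across, rad: -0.24 in the left-hand lane (at the stop), +0.24 in the right-hand lane (at the stop), 0 midway. No spring: friction (about 2 N at the knob) holds it where it is left.
- ring_gauge: Loose steel ring gauge lying flat on the table, 60 mm across, 22 mm high, left of the unit. Origin: centre of its underside. Bystander.
- plug_gauge: Loose steel double-ended plug gauge lying on the table between robot and unit, 114 mm long, 18 mm thick. Origin: under the middle of its handle. Bystander.
- loupe: Loose black stand loupe, 44 mm across and 48 mm high, upright on the table right of the unit. Origin: centre of its underside. Bystander.

How it is judged:
On the way:
1. the lever has been pushed across through neutral into the right-hand lane (value of joint select above 0.2 rad and value of joint shift between -0.25 and 0.15 rad), for 0.1 s.
At the end, for the whole second after the job is handed in: The lever rests in the right-hand lane (select above 0.20 rad) and forward in the third slot within about 6 mm of knob travel of the stop (shift above 0.28 of 0.32 rad), at rest; the three gauges lie within 15 mm of where they were (value of joint select above 0.2 rad and value of joint shift above 0.28 rad and velocity of joint shift between -0.05 and 0.05 rad/s and distance of each of ring_gauge, plug_gauge, loupe from where it was at the start of the episode below 0.015 m); the robot touches nothing.
It fails at once if the knob is taken between the fingers instead of being pushed (distance between the grasp point and knob below 0.02 m).
It fails at once if the lever or its gate is forced (over 40 N from the fingers) (contact force between the fingers and shifter above 40 N).
It fails at once if a gauge is pushed away, lifted or carried off (distance of any of ring_gauge, plug_gauge, loupe from where it was at the start of the episode above 0.02 m).
It also fails if it takes over 43 s, if anything falls off the work surface, if the arm or the gripper's body presses on something with over 40 N, if the wrist force passes 120 N, or if a joint passes its speed limit or range.

## Working session

There is one attempt and no reset: what is moved stays moved. The work goes in short steps, Python scripts to look and compute and a tool call to move; the robot and the scene stay as the last step left them, time stands still between calls to the robot, and variables do not carry over. Pictures are saved under pics/ and viewed, and the job is handed in when it is done.

Besides the shell and the picture viewer there is one more tool, called after ">>>" as a command line: name --pt "numbers of a row" for each row, then --argument value for the rest. send_rows: Moves the arm, as the interface text tells. Its arguments: {"type":"object","properties":{"increments":{"type":"array"}},"required":["increments"]}

```bash
mkdir -p pics; ls; python3 - <<'E'
from bench import robot
import cv2
o=robot.get_obs(); print(o)
for n in ("scene","top","wrist"):
    s=robot.snapshot(n); cv2.imwrite(f"pics/{n}0.png",s["image"][:,:,::-1]); print(n,s["intrinsics"].tolist(),s["world_from_camera"].round(4).tolist())
E
```

```text
pics
{'time': 0.0, 'joint_positions': array([ 9.99888429e-01,  8.79508085e-02,  1.37223654e+00, -3.26055804e-06,
        1.68360734e+00, -1.03097331e-01]), 'qvel': array([-4.96934842e-04,  8.98880623e-05,  2.44745774e-04,  3.58067772e-04,
        8.01610876e-04, -2.02463975e-04]), 'joint_torque': array([-1.31088676e-03, -3.40181458e+01, -3.02428830e+01,  7.17022154e-02,
        3.27553251e-02, -1.53766396e-04]), 'tool_pos': array([0.24771892, 0.49044056, 0.20431547]), 'ee_rot': array([-1.672422  ,  1.56859429, -2.14023293]), 'wrist_force': array([0.0048188 , 0.00424833, 0.86391667]), 'wrist_torque': array([-0.02535705, -0.00337909,  0.02037124]), 'width': 0.09424929561534616}
scene [[424.7677560664364, 0.0, 323.35889996476476], [0.0, 424.7677560664364, 195.97158429612324], [0.0, 0.0, 1.0]] [[-0.2448, 0.7998, -0.5481, 1.0355], [0.9696, 0.2008, -0.14, 0.1602], [-0.0019, -0.5657, -0.8246, 0.9064], [0.0, 0.0, 0.0, 1.0]]
top [[373.47611727655993, 0.0, 315.35050930768034], [0.0, 373.47611727655993, 196.41761962737942], [0.0, 0.0, 1.0]] [[0.0213, -0.9798, 0.1986, 0.3362], [-0.9997, -0.0231, -0.0063, 0.0564], [0.0107, -0.1984, -0.9801, 0.9623], [0.0, 0.0, 0.0, 1.0]]
wrist [[359.4003943093067, 0.0, 316.00447420117575], [0.0, 359.4003943093067, 206.08539225788655], [0.0, 0.0, 1.0]] [[0.4511, 0.859, 0.2421, 0.1773], [0.8925, -0.4338, -0.1237, 0.5277], [-0.0012, 0.2718, -0.9623, 0.385], [0.0, 0.0, 0.0, 1.0]]
```

View pics/scene0.png

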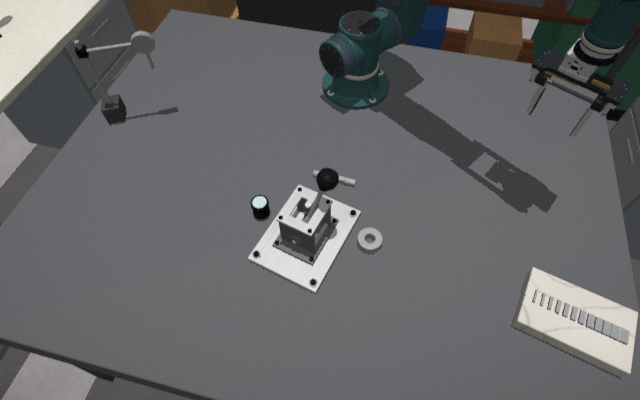

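View pics/top0.png

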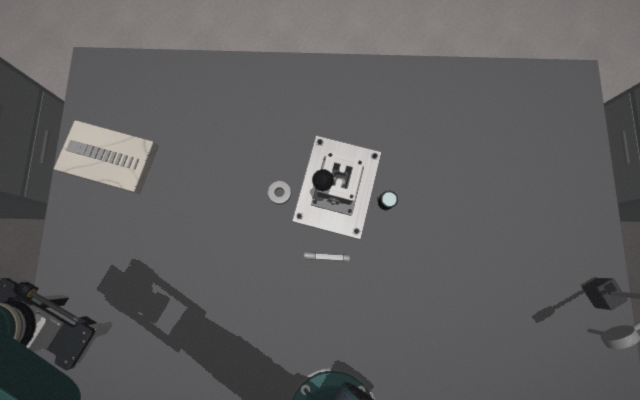

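View pics/wrist0.png

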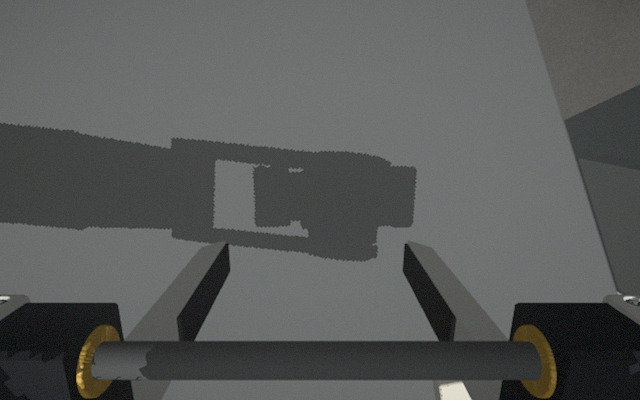

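The scene and top views show the unit's plate (top view corners near (317,136), (381,152), (360,238), (293,221)), with the knob near (322,180). The ring is at (279,192), the plug at (327,257) and the loupe at (388,200). Next I'll zoom in and fit.

```bash
python3 - <<'E'
import cv2
a=cv2.imread("pics/top0.png")[125:275,255:415]; cv2.imwrite("pics/topz.png",cv2.resize(a,None,fx=4,fy=4,interpolation=cv2.INTER_CUBIC)[:600])
a=cv2.imread("pics/scene0.png")[160:300,230:400]; cv2.imwrite("pics/scenez.png",cv2.resize(a,None,fx=4,fy=4,interpolation=cv2.INTER_CUBIC))
E
```

```text
(no output)
```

View pics/topz.png

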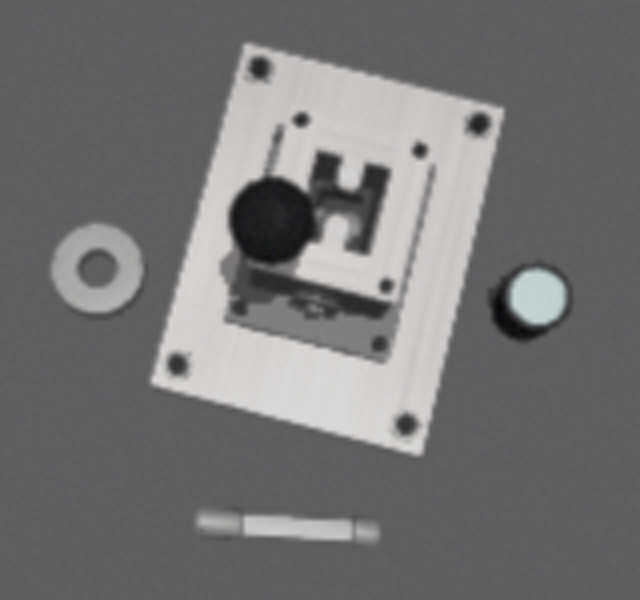

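View pics/scenez.png

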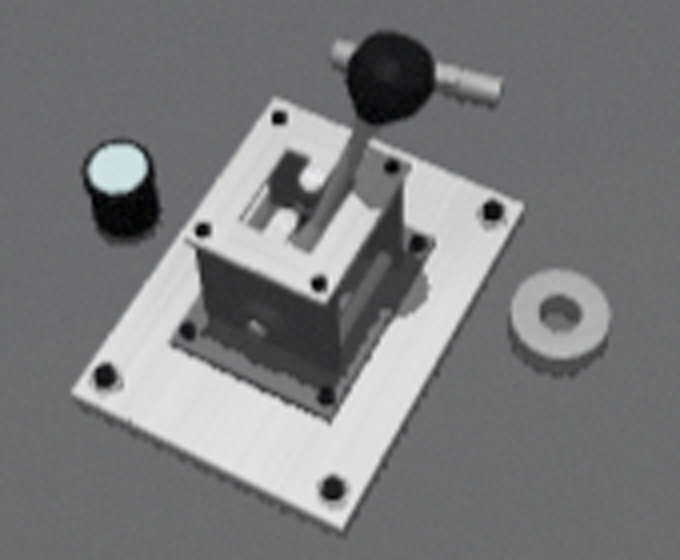

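```bash
cat > h.py <<'E'
import numpy as np
from bench import robot
from scipy.optimize import least_squares
K={};T={}
for n in("scene","top"):
    s=robot.snapshot(n);K[n]=s["intrinsics"];T[n]=s["world_from_camera"]
def proj(n,p,K_=None,T_=None):
    T_=T[n];K_=K[n]
    q=(np.atleast_2d(p)-T_[:3,3])@T_[:3,:3]; q=q@K_.T; return q[:,:2]/q[:,2:]
def knobU(sh,se): return np.array([.155*np.sin(sh),-.155*np.cos(sh)*np.sin(se),.058+.155*np.cos(sh)*np.cos(se)])
def axU(sh,se): return (knobU(sh,se)-[0,0,.058])/.155
def R(y): return np.array([[np.cos(y),-np.sin(y),0],[np.sin(y),np.cos(y),0],[0,0,1]])
E
python3 - <<'E'
from h import *
z=lambda a,o:(np.array(a)+.5)/4-.5+np.array(o)
ct=z([(248,43),(504,107),(422,455),(151,384)],(255,125)); cs=z([(344,529),(73,393),(276,97),(523,205)],(230,160))
P=np.array([(.12,.09,.015),(.12,-.09,.015),(-.12,-.09,.015),(-.12,.09,.015)])
kt=z([(271,220)],(255,125)); ks=z([(392,74)],(230,160))
for use in("top","scene","both"):
    def f(v):
        W=P@R(v[2]).T+[v[0],v[1],0]; k=R(v[2])@(knobU(v[3],-.24)+.002*axU(v[3],-.24))+[v[0],v[1],0]
        r=[]
        if use!="scene": r+=[proj("top",W)-ct,proj("top",k)-kt]
        if use!="top": r+=[proj("scene",W)-cs,proj("scene",k)-ks]
        return np.vstack(r).ravel()
    s=least_squares(f,[.45,0,-.2,-.2]); print(use,s.x.round(4),s.fun.round(2))
v=s.x
print("knob",R(v[2])@knobU(v[3],-.24)+[v[0],v[1],0])
from scipy.spatial.transform import Rotation as Ro
o=robot.get_obs(); print(Ro.from_euler("xyz",o["ee_rot"]).as_matrix().round(3))
def ray(n,px,zz):
    d=T[n][:3,:3]@np.linalg.inv(K[n])@[px[0],px[1],1]; c=T[n][:3,3]; return (c+d*(zz-c[2])/d[2]).round(3)
for nm,p,h in(("ring",(97,268),.022),("plug",(288,526),.012),("loupe",(538,297),.048)): print(nm,ray("top",z([p],(255,125))[0],h))
E
```

```text
top [ 0.559  -0.0071 -0.2362 -0.2753] [-0.7  -0.65  0.79 -0.05  0.41  0.47 -0.37  0.14 -0.11 -0.02]
scene [ 0.5584 -0.0048 -0.2324 -0.2809] [ 0.03  0.12 -0.84 -0.01 -0.63 -0.39  0.71 -0.47  0.63  0.44]
both [ 0.5586 -0.0058 -0.2339 -0.2759] [-1.3  -0.47  0.22 -0.02  0.04  0.56 -0.79  0.4  -0.7   0.25 -0.55  0.13
 -1.33 -0.1  -0.96 -0.41  0.32 -0.41 -0.02  0.66]
knob [0.52573958 0.03845836 0.20286199]
[[-0.001  0.451  0.893]
 [-0.001  0.893 -0.451]
 [-1.    -0.001 -0.   ]]
ring [0.537 0.144 0.022]
plug [0.376 0.019 0.012]
loupe [ 0.52  -0.134  0.048]
```

```bash
cat >> h.py <<'E'
from scipy.spatial.transform import Rotation as Ro
U=np.array([.5586,-.0058,0]);Y=-.234
def status(target=None):
    o=robot.get_obs(); M=Ro.from_euler("xyz",o["ee_rot"]).as_matrix()
    u=R(Y).T@(o["tool_pos"]-U); print("t",o["time"],"TCP unit(mm)",(u*1e3).round(1),"tool z yaw-unit",round(np.arctan2(M[1,2],M[0,2])-Y,4),"tool x",M[:,0].round(3),"F unit",(R(Y).T@o["wrist_force"]).round(1),"w",round(o["width"],4))
    if target is not None: print("shift tool mm",(M.T@(R(Y)@(np.array(target)/1e3)+U-o["tool_pos"])*1e3).round(1))
E
python3 -c "
from h import *
status([-98,36,187])"
```

```text
t 0.35 TCP unit(mm) [-417.4  411.1  205.2] tool z yaw-unit -0.2338 tool x [-0. -0. -1.] F unit [0.2 0.4 0.3] w 0.0941
shift tool mm [  18.3 -290.9  397.5]
```

>>> send_rows --pt "-1 0 -0.024 0.032 -0.06" --pt "-1 0 -0.048 0.064 -0.12" --pt "-1 0 -0.072 0.096 -0.18" --pt "-1 0 -0.096 0.128 -0.234" --pt "-1 0 -0.12 0.16 -0.234"

```text
time: 0.77
tool_pos: [0.337, 0.3101, 0.2056]
ee_rot: [0.704, 1.57, 0.473]
wrist_force: [1.6, 0.1, 0.1]
width: 0.0643
```

```bash
python3 -c "
from h import *
status([-98,36,187])"
```

```text
t 0.8667 TCP unit(mm) [-286.3  253.9  205.8] tool z yaw-unit -0.0075 tool x [ 0.002 -0.001 -1.   ] F unit [0.  0.2 0.1] w 0.0559
shift tool mm [  19.5 -216.4  189.9]
```

>>> send_rows --pt "-1 0 -0.03 0.027 0" --pt "-1 0 -0.06 0.053 0" --pt "-1 0 -0.09 0.08 0" --pt "-1 0 -0.12 0.106 0" --pt "-1 0 -0.15 0.132 0"

```text
time: 1.28
tool_pos: [0.4309, 0.1345, 0.2057]
ee_rot: [1.094, 1.57, 0.861]
wrist_force: [1.3, -0.3, 0.3]
width: 0.0226
```

>>> send_rows --pt "-1 0.005 -0.025 0.02 0" --pt "-1 0.01 -0.045 0.04 0" --pt "-1 0.015 -0.06 0.05 0" --pt "-1 0.019 -0.066 0.055 0" --pt "-1 0.019 -0.066 0.055 0"

```text
time: 1.7
tool_pos: [0.4686, 0.0578, 0.1852]
ee_rot: [-3.077, 1.569, 2.971]
wrist_force: [-0.1, 0.2, 0.1]
width: 0.0005
```

```bash
python3 -c "
from h import *
import cv2
status([-98,36,187])
for n,(a,b,c,d) in(('top',(125,275,255,415)),('scene',(140,280,230,400))):
    im=robot.snapshot(n)['image'][a:b,c:d,::-1]; cv2.imwrite('pics/%s1.png'%n,cv2.resize(im,None,fx=4,fy=4,interpolation=cv2.INTER_CUBIC))
status()"
```

```text
t 1.8 TCP unit(mm) [-102.9   42.4  186.4] tool z yaw-unit 0.0008 tool x [-0.001  0.001 -1.   ] F unit [-0.5 -0.3  0.8] w 0.0002
shift tool mm [-0.7 -6.4  4.9]
t 1.9 TCP unit(mm) [-102.9   42.7  186.9] tool z yaw-unit 0.0021 tool x [ 0.001  0.001 -1.   ] F unit [-0.2  0.   0.6] w 0.0008
```

View pics/top1.png

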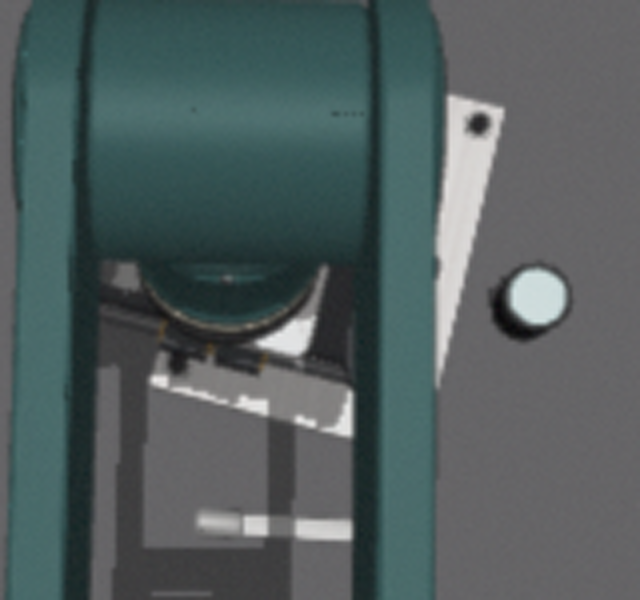

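View pics/scene1.png

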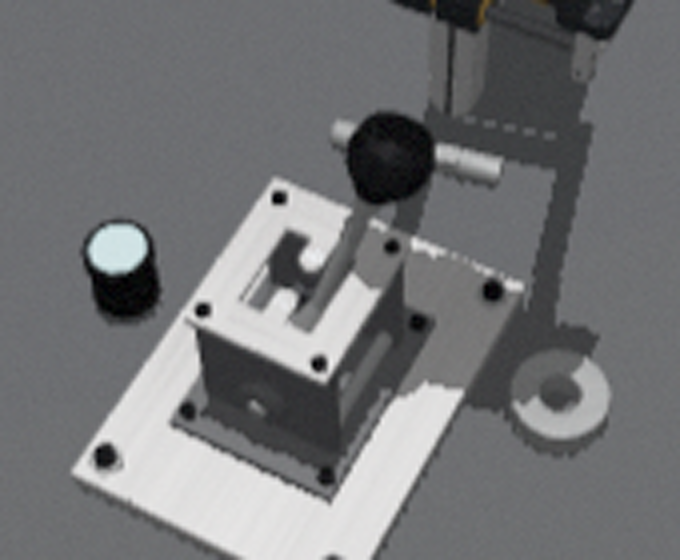

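>>> send_rows --pt "-1 0 -0.006 0.01 0" --pt "-1 0 -0.006 0.02 0" --pt "-1 0 -0.006 0.025 0" --pt "-1 0 -0.006 0.03 0" --pt "-1 0 -0.006 0.035 0"

```text
time: 2.32
tool_pos: [0.5005, 0.0449, 0.1868]
ee_rot: [2.988, 1.567, 2.755]
wrist_force: [-5.5, 1.7, 4.1]
width: 0.0005
```

>>> send_rows --pt "-1 0 0 0.004 0" --pt "-1 0 0 0.008 0" --pt "-1 0 0 0.012 0" --pt "-1 0 0 0.016 0" --pt "-1 0 0 0.02 0"

```text
time: 2.73
tool_pos: [0.521, 0.0397, 0.1866]
ee_rot: [2.296, 1.57, 2.063]
wrist_force: [-3.1, 1.1, 1.9]
width: 0.0004
```

```bash
cat > look.py <<'E'
from h import *
import cv2,sys
status()
im=robot.snapshot('scene')['image'][140:280,230:400,::-1]; cv2.imwrite('pics/%s.png'%sys.argv[1],cv2.resize(im,None,fx=4,fy=4,interpolation=cv2.INTER_CUBIC))
# predicted knob px (in zoom) for shift values
for se in(-.24,.24):
  for sh in(-.2,-.1,-.05,0,.05,.28,.32):
    k=R(Y)@(knobU(sh,se)+.002*axU(sh,se))+U; print(se,sh,((proj("scene",k)[0]-[230,140]+.5)*4-.5).round(0),end=" ")
E
python3 look.py s2
```

```text
t 2.8333 TCP unit(mm) [-46.6  35.5 186.3] tool z yaw-unit 0.0 tool x [ 0.001  0.    -1.   ] F unit [-3.   0.7  0.7] w 0.0004
-0.24 -0.2 [383. 170.] -0.24 -0.1 [370. 190.] -0.24 -0.05 [363. 201.] -0.24 0 [355. 212.] -0.24 0.05 [348. 223.] -0.24 0.28 [311. 282.] -0.24 0.32 [305. 293.] 0.24 -0.2 [258. 118.] 0.24 -0.1 [242. 136.] 0.24 -0.05 [234. 146.] 0.24 0 [226. 156.] 0.24 0.05 [219. 168.] 0.24 0.28 [186. 226.] 0.24 0.32 [181. 237.]
```

View pics/s2.png

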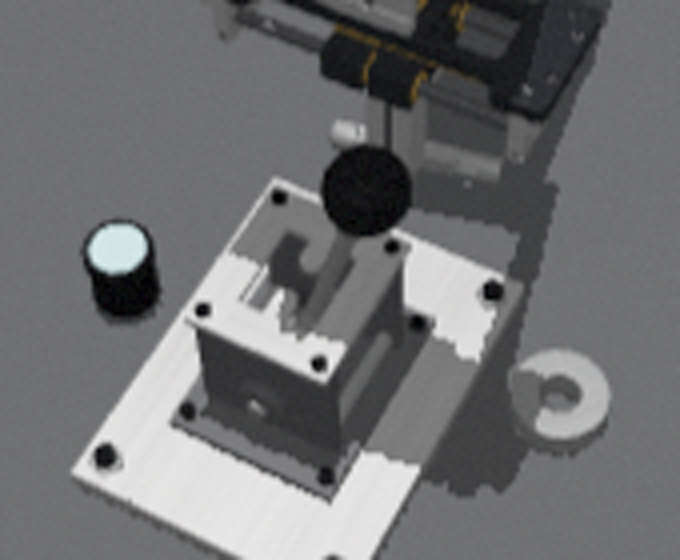

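The knob is at (367,190) in the zoomed scene view, so shift is about -0.10. The finger-to-knob offset is 31 mm, as predicted, which leaves 15 mm to neutral.

>>> send_rows --pt "-1 0 0 0.004 0" --pt "-1 0 0 0.008 0" --pt "-1 0 0 0.011 0" --pt "-1 0 0 0.0145 0" --pt "-1 0 0 0.0145 0"

```text
time: 3.3
tool_pos: [0.5356, 0.0361, 0.1863]
ee_rot: [0.28, 1.57, 0.046]
wrist_force: [-1.6, 0.3, 2.5]
width: 0.0006
```

```bash
python3 look.py s3
```

```text
t 3.4 TCP unit(mm) [-32.3  35.4 186.3] tool z yaw-unit 0.0001 tool x [ 0.001 -0.    -1.   ] F unit [-1.7  0.5  0.6] w 0.0006
-0.24 -0.2 [383. 170.] -0.24 -0.1 [370. 190.] -0.24 -0.05 [363. 201.] -0.24 0 [355. 212.] -0.24 0.05 [348. 223.] -0.24 0.28 [311. 282.] -0.24 0.32 [305. 293.] 0.24 -0.2 [258. 118.] 0.24 -0.1 [242. 136.] 0.24 -0.05 [234. 146.] 0.24 0 [226. 156.] 0.24 0.05 [219. 168.] 0.24 0.28 [186. 226.] 0.24 0.32 [181. 237.]
```

View pics/s3.png

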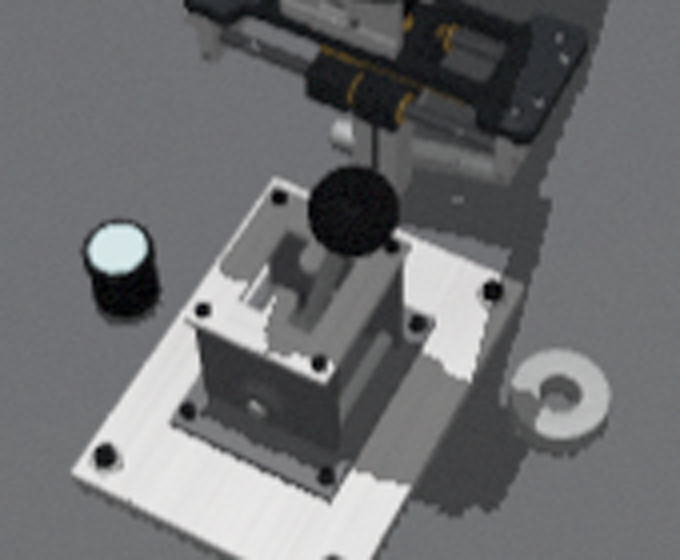

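The knob is at (354,211), so the lever is in neutral. I'll back off and swing round to its left.

>>> send_rows --pt "-1 0 0 -0.01 0" --pt "-1 0 0.005 -0.025 0" --pt "-1 0 0.02 -0.03 0" --pt "-1 0 0.04 -0.03 0" --pt "-1 0 0.054 -0.025 0"

```text
time: 3.87
tool_pos: [0.5224, 0.0957, 0.1868]
ee_rot: [0.36, 1.57, 0.127]
wrist_force: [-0.4, -0.1, 1.0]
width: 0.0001
```

>>> send_rows --pt "-1 0 0.002 0.015 0" --pt "-1 0 0.002 0.035 0" --pt "-1 0 0.002 0.05 0" --pt "-1 0 0.002 0.057 0" --pt "-1 0 0.002 0.057 0"

```text
time: 4.28
tool_pos: [0.5799, 0.0829, 0.1857]
ee_rot: [-2.11, 1.57, -2.344]
wrist_force: [-1.0, -0.4, -0.2]
width: 0.0004
```

```bash
python3 look.py s4
```

```text
t 4.3833 TCP unit(mm) [ -1.2  91.3 186.1] tool z yaw-unit 0.0 tool x [-0.001  0.    -1.   ] F unit [-0.  -0.2 -0.1] w 0.0005
-0.24 -0.2 [383. 170.] -0.24 -0.1 [370. 190.] -0.24 -0.05 [363. 201.] -0.24 0 [355. 212.] -0.24 0.05 [348. 223.] -0.24 0.28 [311. 282.] -0.24 0.32 [305. 293.] 0.24 -0.2 [258. 118.] 0.24 -0.1 [242. 136.] 0.24 -0.05 [234. 146.] 0.24 0 [226. 156.] 0.24 0.05 [219. 168.] 0.24 0.28 [186. 226.] 0.24 0.32 [181. 237.]
```

View pics/s4.png

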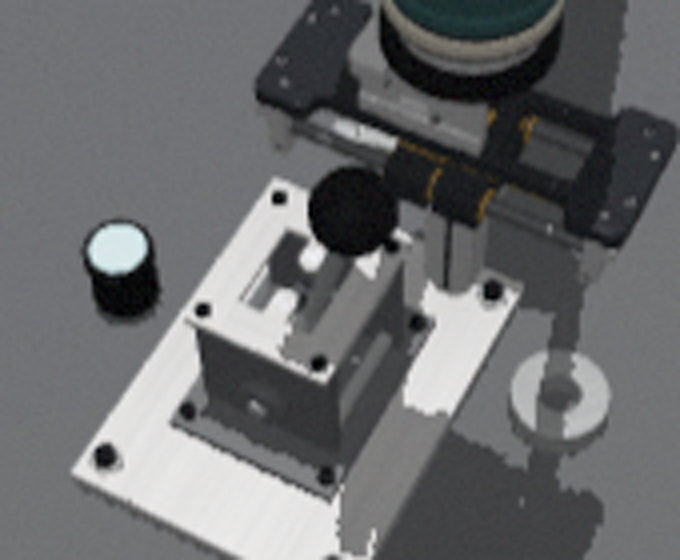

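The knob hasn't moved from (354,211), and the fingers stand to its left near (450,270). Now I'll push right.

>>> send_rows --pt "-1 0 -0.008 0 0" --pt "-1 0 -0.014 0.0 0" --pt "-1 0 -0.018 0.0 0" --pt "-1 0 -0.022 0.0 0" --pt "-1 0 -0.026 0.0 0"

```text
time: 4.85
tool_pos: [0.5731, 0.0588, 0.1876]
ee_rot: [1.1, 1.567, 0.866]
wrist_force: [0.6, 3.5, 3.5]
width: 0.0002
```

>>> send_rows --pt "-1 0 -0.004 0 0" --pt "-1 0 -0.008 0.0 0" --pt "-1 0 -0.012 0.0 0" --pt "-1 0 -0.016 0.0 0" --pt "-1 0 -0.02 0.0 0"

```text
time: 5.27
tool_pos: [0.5682, 0.0382, 0.1865]
ee_rot: [-0.222, 1.571, -0.456]
wrist_force: [1.0, 2.9, 2.3]
width: 0.0007
```

```bash
python3 look.py s5
```

```text
t 5.3667 TCP unit(mm) [ -1.   44.2 186.2] tool z yaw-unit -0.0009 tool x [-0.001 -0.001 -1.   ] F unit [-0.1  0.5  0.9] w 0.0007
-0.24 -0.2 [383. 170.] -0.24 -0.1 [370. 190.] -0.24 -0.05 [363. 201.] -0.24 0 [355. 212.] -0.24 0.05 [348. 223.] -0.24 0.28 [311. 282.] -0.24 0.32 [305. 293.] 0.24 -0.2 [258. 118.] 0.24 -0.1 [242. 136.] 0.24 -0.05 [234. 146.] 0.24 0 [226. 156.] 0.24 0.05 [219. 168.] 0.24 0.28 [186. 226.] 0.24 0.32 [181. 237.]
```

View pics/s5.png

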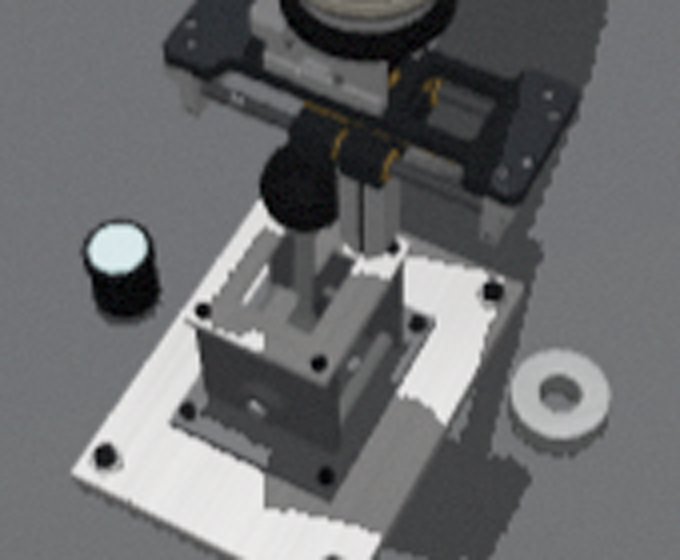

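The knob is at (305,187), partway across and moving freely, with forces of about 3 N.

>>> send_rows --pt "-1 0 -0.004 0 0" --pt "-1 0 -0.008 0.0 0" --pt "-1 0 -0.012 0.0 0" --pt "-1 0 -0.016 0.0 0" --pt "-1 0 -0.02 0.0 0"

```text
time: 5.83
tool_pos: [0.5635, 0.0187, 0.1865]
ee_rot: [-2.344, 1.571, -2.578]
wrist_force: [0.3, 2.3, 2.2]
width: 0.0007
```

>>> send_rows --pt "-1 0 -0.004 0 0" --pt "-1 0 -0.008 0.0 0" --pt "-1 0 -0.012 0.0 0" --pt "-1 0 -0.016 0.0 0" --pt "-1 0 -0.019 0.0 0"

```text
time: 6.25
tool_pos: [0.559, 0.0, 0.1863]
ee_rot: [-2.322, 1.57, -2.556]
wrist_force: [0.0, 1.9, 1.4]
width: 0.0004
```

```bash
python3 look.py s6
```

```text
t 6.35 TCP unit(mm) [ -1.    5.3 186.2] tool z yaw-unit -0.0009 tool x [-0.001 -0.001 -1.   ] F unit [ 0.1 -0.2  0.1] w 0.0006
-0.24 -0.2 [383. 170.] -0.24 -0.1 [370. 190.] -0.24 -0.05 [363. 201.] -0.24 0 [355. 212.] -0.24 0.05 [348. 223.] -0.24 0.28 [311. 282.] -0.24 0.32 [305. 293.] 0.24 -0.2 [258. 118.] 0.24 -0.1 [242. 136.] 0.24 -0.05 [234. 146.] 0.24 0 [226. 156.] 0.24 0.05 [219. 168.] 0.24 0.28 [186. 226.] 0.24 0.32 [181. 237.]
```

View pics/s6.png

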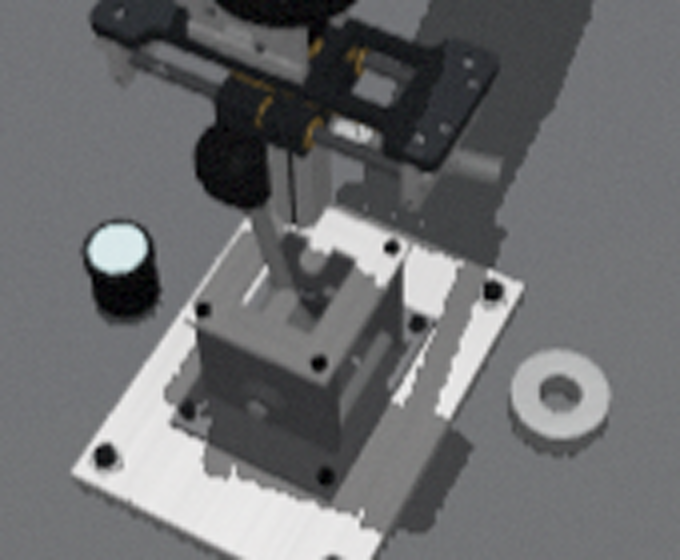

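The knob is at about (236,163), so select is about 0.20. I'll creep to the stop and watch the force.

>>> send_rows --pt "-1 0 -0.001 0 0" --pt "-1 0 -0.002 0 0" --pt "-1 0 -0.003 0 0" --pt "-1 0 -0.004 0 0" --pt "-1 0 -0.004 0 0"

```text
time: 6.82
tool_pos: [0.5581, -0.0032, 0.186]
ee_rot: [3.117, 1.57, 2.883]
wrist_force: [-0.3, 0.7, -1.3]
width: 0.0004
```

>>> send_rows --pt "-1 0 -0.001 0 0" --pt "-1 0 -0.001 0 0"

```text
time: 6.98
tool_pos: [0.5579, -0.0042, 0.1863]
ee_rot: [3.039, 1.57, 2.805]
wrist_force: [-0.5, 0.9, -1.7]
width: 0.0006
```

```bash
python3 look.py s7
```

```text
t 7.0833 TCP unit(mm) [ -1.    1.4 186.4] tool z yaw-unit 0.0002 tool x [-0.  0. -1.] F unit [-0.3  1.4 -1.1] w 0.0003
-0.24 -0.2 [383. 170.] -0.24 -0.1 [370. 190.] -0.24 -0.05 [363. 201.] -0.24 0 [355. 212.] -0.24 0.05 [348. 223.] -0.24 0.28 [311. 282.] -0.24 0.32 [305. 293.] 0.24 -0.2 [258. 118.] 0.24 -0.1 [242. 136.] 0.24 -0.05 [234. 146.] 0.24 0 [226. 156.] 0.24 0.05 [219. 168.] 0.24 0.28 [186. 226.] 0.24 0.32 [181. 237.]
```

>>> send_rows --pt "-1 0 -0.001 0 0" --pt "-1 0 -0.001 0 0" --pt "-1 0 -0.002 0 0" --pt "-1 0 -0.002 0 0"

```text
time: 7.47
tool_pos: [0.5575, -0.0063, 0.1865]
ee_rot: [-3.112, 1.571, 2.937]
wrist_force: [-0.7, 1.5, -0.7]
width: 0.0006
```

```bash
python3 look.py s7
```

```text
t 7.5667 TCP unit(mm) [ -0.9  -0.7 186.5] tool z yaw-unit 0.0 tool x [ 0. -0. -1.] F unit [-0.2  1.2 -1. ] w 0.0005
-0.24 -0.2 [383. 170.] -0.24 -0.1 [370. 190.] -0.24 -0.05 [363. 201.] -0.24 0 [355. 212.] -0.24 0.05 [348. 223.] -0.24 0.28 [311. 282.] -0.24 0.32 [305. 293.] 0.24 -0.2 [258. 118.] 0.24 -0.1 [242. 136.] 0.24 -0.05 [234. 146.] 0.24 0 [226. 156.] 0.24 0.05 [219. 168.] 0.24 0.28 [186. 226.] 0.24 0.32 [181. 237.]
```

View pics/s7.png

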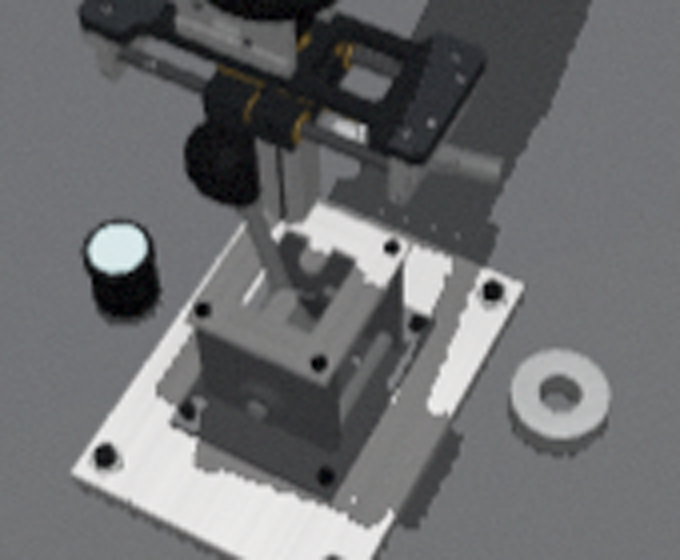

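>>> send_rows --pt "-1 0 -0.001 0 0" --pt "-1 0 -0.001 0 0"

```text
time: 7.78
tool_pos: [0.5573, -0.0072, 0.1865]
ee_rot: [0.883, 1.571, 0.649]
wrist_force: [0.2, 0.9, -1.0]
width: 0.0005
```

>>> send_rows --pt "-1 0 -0.001 0 0" --pt "-1 0 -0.001 0 0"

```text
time: 7.95
tool_pos: [0.5572, -0.0078, 0.1865]
ee_rot: [1.537, 1.57, 1.303]
wrist_force: [0.3, 2.0, -1.0]
width: -0.0
```

>>> send_rows --pt "-1 0 0.01 0 0" --pt "-1 0 0.016 -0.015 0" --pt "-1 0 0.016 -0.035 0" --pt "-1 0 0.016 -0.055 0" --pt "-1 0 0.01 -0.06 0"

```text
time: 8.37
tool_pos: [0.4996, 0.0166, 0.1872]
ee_rot: [-0.663, 1.57, -0.895]
wrist_force: [0.1, -0.7, -0.3]
width: 0.0006
```

>>> send_rows --pt "-1 0 -0.015 0 0" --pt "-1 0 -0.03 0 0" --pt "-1 0 -0.043 0 0" --pt "-1 0 -0.045 0 0" --pt "-1 0 -0.045 0 0"

```text
time: 8.78
tool_pos: [0.4911, -0.0292, 0.1868]
ee_rot: [-0.34, 1.57, -0.575]
wrist_force: [-0.7, -0.6, -0.5]
width: 0.0004
```

```bash
python3 look.py s8
```

```text
t 8.8833 TCP unit(mm) [-60.5 -37.4 186.7] tool z yaw-unit -0.0001 tool x [ 0.001  0.    -1.   ] F unit [-0.4  0.6  0.3] w 0.0006
-0.24 -0.2 [383. 170.] -0.24 -0.1 [370. 190.] -0.24 -0.05 [363. 201.] -0.24 0 [355. 212.] -0.24 0.05 [348. 223.] -0.24 0.28 [311. 282.] -0.24 0.32 [305. 293.] 0.24 -0.2 [258. 118.] 0.24 -0.1 [242. 136.] 0.24 -0.05 [234. 146.] 0.24 0 [226. 156.] 0.24 0.05 [219. 168.] 0.24 0.28 [186. 226.] 0.24 0.32 [181. 237.]
```

View pics/s8.png

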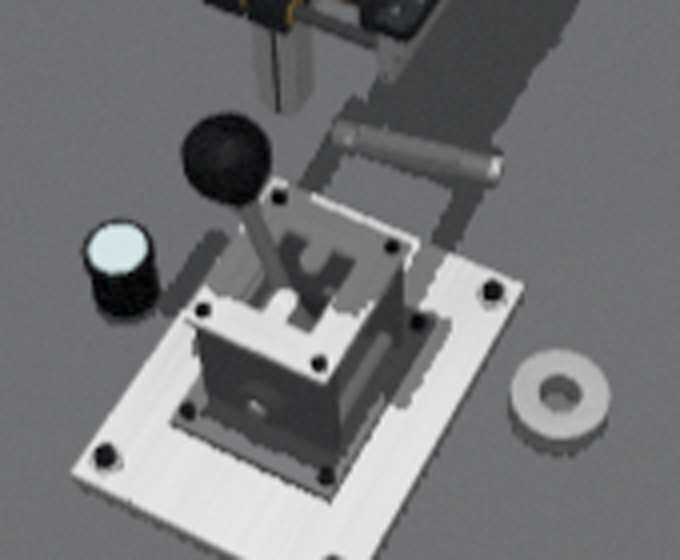

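The knob is at (227,157), so select is 0.24 and shift 0. Next I'll push forward from -60 mm.

>>> send_rows --pt "-1 0 0 0.01 0" --pt "-1 0 0 0.02 0" --pt "-1 0 0 0.026 0" --pt "-1 0 0 0.03 0" --pt "-1 0 0 0.034 0"

```text
time: 9.35
tool_pos: [0.5237, -0.0359, 0.1864]
ee_rot: [-3.121, 1.568, 2.929]
wrist_force: [-3.0, 0.0, 3.2]
width: 0.0003
```

>>> send_rows --pt "-1 0 0 0.004 0" --pt "-1 0 0 0.008 0" --pt "-1 0 0 0.012 0" --pt "-1 0 0 0.016 0" --pt "-1 0 0 0.02 0"

```text
time: 9.77
tool_pos: [0.5435, -0.0409, 0.1866]
ee_rot: [0.067, 1.571, -0.167]
wrist_force: [-3.4, -0.3, 1.7]
width: 0.0004
```

```bash
python3 look.py s9
```

```text
t 9.8667 TCP unit(mm) [ -6.2 -37.6 186.3] tool z yaw-unit 0.0001 tool x [ 0.001  0.    -1.   ] F unit [-0.3  0.4  0.2] w 0.0004
-0.24 -0.2 [383. 170.] -0.24 -0.1 [370. 190.] -0.24 -0.05 [363. 201.] -0.24 0 [355. 212.] -0.24 0.05 [348. 223.] -0.24 0.28 [311. 282.] -0.24 0.32 [305. 293.] 0.24 -0.2 [258. 118.] 0.24 -0.1 [242. 136.] 0.24 -0.05 [234. 146.] 0.24 0 [226. 156.] 0.24 0.05 [219. 168.] 0.24 0.28 [186. 226.] 0.24 0.32 [181. 237.]
```

View pics/s9.png

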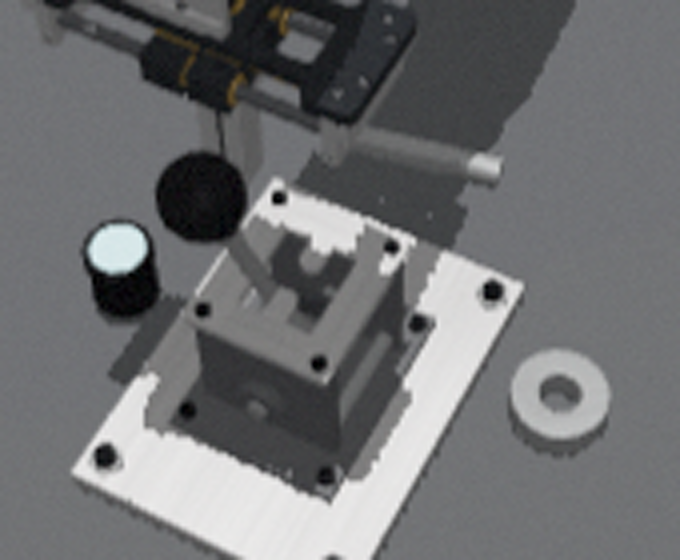

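The knob is at (201,196), so shift is about 0.165. I'll continue forward.

>>> send_rows --pt "-1 0 0 0.004 0" --pt "-1 0 0 0.008 0" --pt "-1 0 0 0.011 0" --pt "-1 0 0 0.014 0" --pt "-1 0 0 0.017 0"

```text
time: 10.33
tool_pos: [0.5595, -0.0445, 0.1855]
ee_rot: [3.003, 1.569, 2.769]
wrist_force: [-2.5, 1.7, -1.8]
width: 0.0005
```

>>> send_rows --pt "-1 0 0 0.001 0" --pt "-1 0 0 0.002 0" --pt "-1 0 0 0.003 0" --pt "-1 0 0 0.003 0"

```text
time: 10.67
tool_pos: [0.5628, -0.0454, 0.1864]
ee_rot: [0.624, 1.571, 0.39]
wrist_force: [-1.2, 1.0, -2.0]
width: 0.0007
```

>>> send_rows --pt "-1 0 0 0.001 0" --pt "-1 0 0 0.001 0"

```text
time: 10.83
tool_pos: [0.5637, -0.0457, 0.1865]
ee_rot: [0.311, 1.571, 0.078]
wrist_force: [-2.0, 0.5, -1.6]
width: 0.0006
```

```bash
python3 look.py s10
```

```text
t 10.9333 TCP unit(mm) [ 14.2 -37.6 186.6] tool z yaw-unit 0.0002 tool x [ 0. -0. -1.] F unit [-1.8  0.1 -1.2] w 0.0003
-0.24 -0.2 [383. 170.] -0.24 -0.1 [370. 190.] -0.24 -0.05 [363. 201.] -0.24 0 [355. 212.] -0.24 0.05 [348. 223.] -0.24 0.28 [311. 282.] -0.24 0.32 [305. 293.] 0.24 -0.2 [258. 118.] 0.24 -0.1 [242. 136.] 0.24 -0.05 [234. 146.] 0.24 0 [226. 156.] 0.24 0.05 [219. 168.] 0.24 0.28 [186. 226.] 0.24 0.32 [181. 237.]
```

View pics/s10.png

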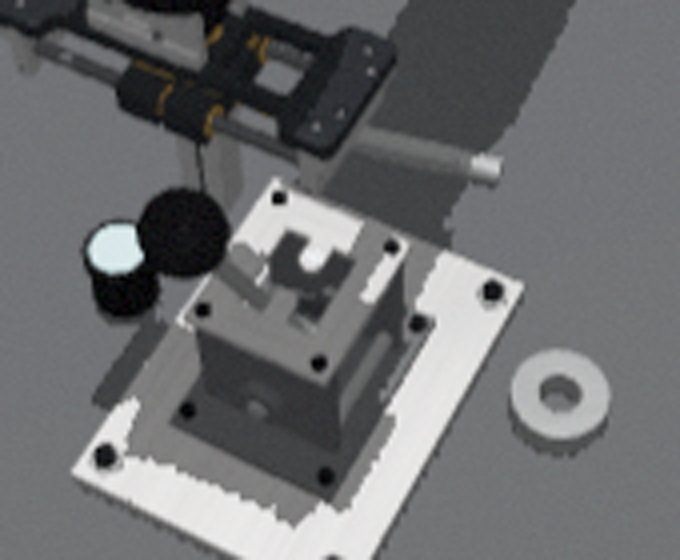

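The knob is at (184,231), so shift is about 0.30. I'll creep to the stop.

>>> send_rows --pt "-1 0 0 0.001 0" --pt "-1 0 0 0.001 0"

```text
time: 11.15
tool_pos: [0.5647, -0.0458, 0.1865]
ee_rot: [0.737, 1.571, 0.504]
wrist_force: [-2.1, 1.8, -2.0]
width: 0.0008
```

>>> send_rows --pt "-1 0 0 0.001 0" --pt "-1 0 0 0.001 0"

```text
time: 11.32
tool_pos: [0.5655, -0.046, 0.1865]
ee_rot: [2.759, 1.57, 2.526]
wrist_force: [-2.9, 0.5, -0.5]
width: 0.0008
```

>>> send_rows --pt "-1 0 0 0.0005 0" --pt "-1 0 0 0.0005 0"

```text
time: 11.48
tool_pos: [0.5657, -0.0461, 0.1864]
ee_rot: [3.069, 1.57, 2.835]
wrist_force: [-4.1, 1.1, -0.1]
width: 0.0006
```

```bash
python3 look.py s11
```

```text
t 11.5833 TCP unit(mm) [ 16.3 -37.5 186.4] tool z yaw-unit 0.0002 tool x [-0.001  0.    -1.   ] F unit [-3.2  0.9 -1.9] w 0.0004
-0.24 -0.2 [383. 170.] -0.24 -0.1 [370. 190.] -0.24 -0.05 [363. 201.] -0.24 0 [355. 212.] -0.24 0.05 [348. 223.] -0.24 0.28 [311. 282.] -0.24 0.32 [305. 293.] 0.24 -0.2 [258. 118.] 0.24 -0.1 [242. 136.] 0.24 -0.05 [234. 146.] 0.24 0 [226. 156.] 0.24 0.05 [219. 168.] 0.24 0.28 [186. 226.] 0.24 0.32 [181. 237.]
```

View pics/s11.png

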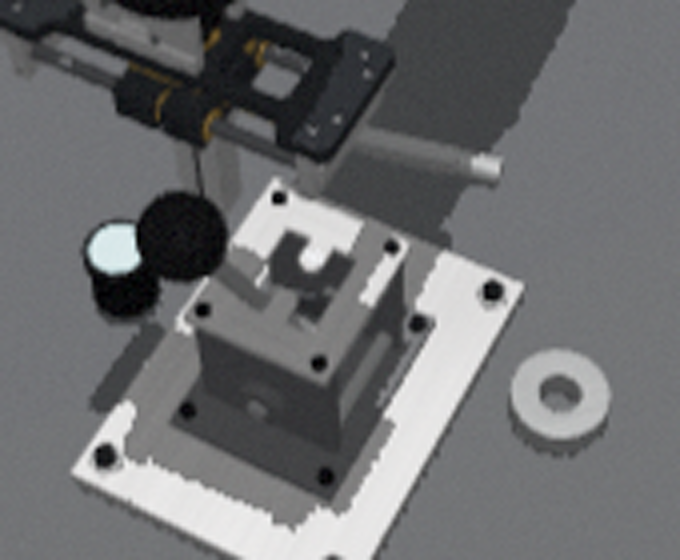

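>>> send_rows --pt "-1 0 0 0.001 0" --pt "-1 0 0 0.001 0"

```text
time: 11.8
tool_pos: [0.5662, -0.0462, 0.1863]
ee_rot: [3.111, 1.568, 2.878]
wrist_force: [-5.6, 1.6, -0.8]
width: 0.0002
```

>>> send_rows --pt "-1 0 0 -0.01 0" --pt "-1 0 0 -0.025 0" --pt "-1 0 0 -0.05 0" --pt "-1 0 0 -0.08 0" --pt "-1 0 0 -0.08 0"

```text
time: 12.22
tool_pos: [0.4865, -0.0271, 0.1873]
ee_rot: [0.058, 1.569, -0.175]
wrist_force: [0.9, 0.5, -0.5]
width: 0.0007
```

```bash
python3 look.py s12
```

```text
t 12.3167 TCP unit(mm) [-61.6 -37.6 187.9] tool z yaw-unit 0.0003 tool x [ 0.006 -0.001 -1.   ] F unit [-0.3  0.2  0.5] w 0.0004
-0.24 -0.2 [383. 170.] -0.24 -0.1 [370. 190.] -0.24 -0.05 [363. 201.] -0.24 0 [355. 212.] -0.24 0.05 [348. 223.] -0.24 0.28 [311. 282.] -0.24 0.32 [305. 293.] 0.24 -0.2 [258. 118.] 0.24 -0.1 [242. 136.] 0.24 -0.05 [234. 146.] 0.24 0 [226. 156.] 0.24 0.05 [219. 168.] 0.24 0.28 [186. 226.] 0.24 0.32 [181. 237.]
```

View pics/s12.png

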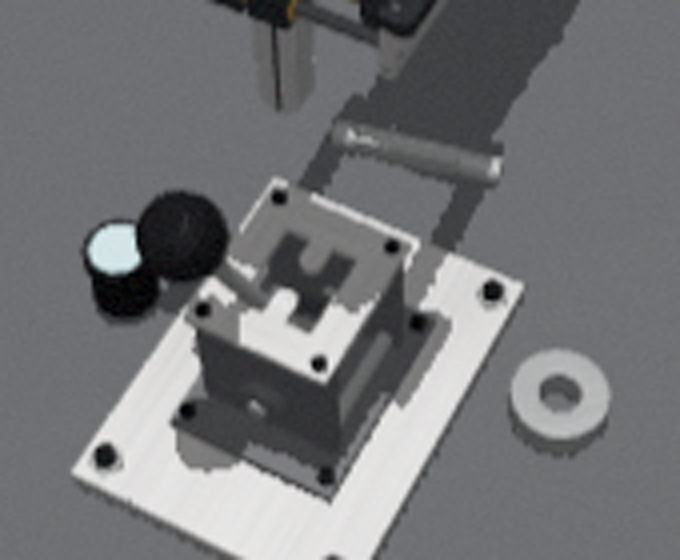

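The knob rests at (182,236), against a prediction of (181,237) for fully home. The ring, loupe and plug are where they were, and the fingers are clear. I'll let the arm settle for a moment, then hand in.

>>> send_rows --pt "-1 0 0 0 0" --pt "-1 0 0 0 0" --pt "-1 0 0 0 0"

```text
time: 12.62
tool_pos: [0.4901, -0.0282, 0.1865]
ee_rot: [0.056, 1.57, -0.179]
wrist_force: [0.4, 0.2, -0.9]
width: 0.0003
```

```bash
python3 -c "
from h import *
status(); print(robot.close_job())"
```

```text
t 12.7167 TCP unit(mm) [-61.8 -37.6 186.3] tool z yaw-unit 0.0001 tool x [ 0.  0. -1.] F unit [0.1 0.2 0. ] w 0.0001
the job is handed in; nothing more can be done
None
```

The lever is in third, and I handed the job in at about 12.7 s. With the fingers shut, I pushed the knob forward from second to neutral, across to the right-hand stop, and forward to the third-slot stop. I then backed the fingers off about 80 mm.

- **Lever position:** in the last picture the knob is within about one zoomed pixel of where it should be fully home. That puts shift at about 0.32 rad and select at about 0.24 rad. Both come from the scene camera only, because the arm blocked the top view.
- **Forces:** the wrist force read between moves stayed under about 8 N, and it was about 0 N at hand-in with nothing touching.
- **Gauges:** all three looked unmoved in the scene camera, judged by eye and not measured again.

No check failed or disagreed.

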